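Index a cheese wheel and hold the sprung lamp hood at its mark

TASK

A wheel of cheese stands on the inspection turntable under a sprung lamp hood, ready for its rind to be looked at in raking light. With the hood still down, take the upright knob and turn the table clockwise, seen from above, by one station (an eighth of a turn) until it drops into the next stop; then lift the hood by its bow handle until its pointer lines up with the index clip on the quadrant and keep holding it there, still: the job finishes while you hold it, as the spring shuts the hood if it is let go. Leave the clip where it is set, and do not disturb the spare cheese, the cheese trier, the brush or the beaker.

Things in the scene. Friction and masses are not known exactly. Their poses are not given: they have to be found in the camera images.
- stand: the inspection stand, fixed to the bench: steel base plate 320 x 280 mm, 22 mm high; a steel turntable disc 280 mm across, top 46 mm above the bench, with a cheese 176 mm across and 64 mm high fast on it. Origin on the bench surface, on the turntable's upright axis; x points to the hood's hinge at the back, y to the quadrant's side, z up
- turntable (a joint): turntable angle, rad: 0 at the first stop, where it starts (within 0.05), grows clockwise seen from above. Sprung stops (detents) every 0.785 rad (45 degrees) all round, no end stops. About 1.5 N m (9 N at the knob) carries it over the hump half way between stops; let go within 0.3 rad of a stop, it is drawn to within 0.04 of it
- knob_grip (a point): grip point of the turntable's knob: upright black cylinder 18 mm in diameter on a flat spoke, free from 51 to 101 mm above the bench (this point at 80), 178 mm from the turntable's axis. At turntable 0 it lies at the stand's -y side, 70 degrees clockwise of the stand's x axis; it turns with the table towards the stand's -x side
- hood (a joint): hood angle, rad: 0 shut and level (the start), grows as the front rises, stop at 1.15. Spring (0.42 N m shut, 0.6 N m/rad more) and weight (about 0.5 kg) close it: 5 N at the handle at first, some 12 N at the mark. Shut, it is an aluminium tray 235 x 212 mm over the cheese, flat top 136 mm above the bench, sides 106 mm either side of the stand's x axis
- hood_handle (a point): middle of the bar of the hood's bow handle: round steel bar 12 mm in diameter, 104 mm long along the stand's y, its centre 42 mm above the hood's top near the front edge; 178 mm above the bench when shut. In the hood's frame it lies 205 mm ahead (-x) of the hinge axis and 48 mm above it. Its frame turns with the hood
- hood_hinge (a point): middle of the hood's hinge axis, 130 mm above the bench, 125 mm from the turntable's axis along the stand's x. The axis runs along the stand's y; turning by +angle about stand y lifts the front (-x side). Its frame turns with the hood
- pointer (a point): tip of the hood's pointer, a small steel tongue at the hood's +y side that lies across the quadrant's rim, 158 mm from the hinge axis, level with it when the hood is shut. Its frame turns with the hood: its -x axis points from the hinge to the pointer
- index_tip (a point): outer edge of the index clip, 153 mm from the hinge axis: dark steel clip 34 x 22 mm with a black thumb screw, on the rim of the graduated aluminium quadrant (arc of 150 mm radius about the hood's hinge axis, 131 mm to the stand's +y side). Its frame is turned like the hood's when the pointer lines up with the clip's middle
- index (a joint): angle of the clip, rad, on the same scale as the hood: the hood is at the mark when hood equals index; set between 0.45 and 0.8. Stiff: it stays where it is set
- spare_cheese: bystander: cheese 170 mm across on a round wooden board 210 mm across, 78 mm high in all; origin at the centre of its underside
- trier: bystander: cheese trier, T-shaped sampling borer lying flat, wooden cross handle 90 mm, 163 mm of steel along its x; origin below the middle of the handle
- brush: bystander: wooden rind brush 150 x 52 x 43 mm; origin at the centre of its underside
- beaker: bystander: steel beaker 72 mm across, 85 mm high; origin at the centre of its underside

How it is judged:
By the outcome, as a careful person would: the job done as asked, in the order asked, and still so for the second after the job is handed in, while the arm keeps its last pose, push and grip.
It also fails if it takes over 51 s, if anything falls off the work surface, if the arm or the gripper's body presses on something with over 40 N, if the wrist force passes 120 N, or if a joint passes its speed limit or range.

ROBOT

A 7-joint arm with a two-finger parallel gripper is mounted at the origin on the work surface. World frame = base frame: x ahead of the robot, y to its left, z up, the work surface at z = 0. Lengths are in mm, angles in rad, forces in N, time in s.
With the tool pointing down it reaches from about 425 to 800 mm from the base axis. Payload 8.3 kg.
Tool frame: the origin (TCP) lies midway between the tips of the shut fingers; the grasp point (between the pads) lies 19 mm behind it; z points along the fingers, y is the line along which they close (so a half turn about z gives the same grasp; the last joint's range is limited). The gripper opens to 85 mm and grips with 20 to 120 N. Pads are 22 mm wide; open, the fingers measure 114 mm over their backs; the gripper's body (76 mm by 85 mm) begins 54 mm behind the grasp point. The pads swing forward as they close: fully open they stand 13 mm farther back than shut.
Start: joints at [1.121, 0.383, 0.016, 1.37, -0.006, 1.388, -0.046], TCP at [235.801, -578.792, 231.279] pointing down, gripper open.
Joint ranges: [-2.95, 2.95], [-0.25, 2.06], [-1.52, 1.56], [0.18, 2.33], [-1.44, 4.58], [0.02, 2.06], [-3.01, 3.01]. Speed limits (rad/s): [2.39, 2.39, 3.01, 3.01, 3.14, 3.14, 3.14].

INTERFACE

Orientations are given as a 3x3 rotation matrix whose columns are the frame's x, y, z axes.
In Python, from rig import bot, imaging, sign_off gives the robot as it stands. The module is installed in compiled form; this text tells all that it offers.
- The arm moves only by the tool play_rows, never from a script. Its argument "steps" is a list of rows, each an object of numbers: "grip": the finger opening in cm, from 0 to 8.54; "x", "y", "z": the shift along the world's x, y, z in cm; "twist": the turn about the world's z in rad. A call has 1 to 12 rows; each row shifts and turns the commanded pose from where the row before left it; what a row does not reach is not made up. A row lasts 1/8 s, in which the tool goes at most 62.5 mm and 10.7 degrees, less where a joint would pass 70% of its speed; a pose out of reach is approached as far as the arm can. A call with a gripper value outside its range is refused whole. The fingers move at their own pace and stop on an object; "newtons" is the grip in N (left out, the last holds). Time passes only in rows, so rows that do not move let the fingers close. It gives the time, the measured TCP pose, the force, the opening and the grip force at its end, in the units of the state.
- bot.state(): the state, without advancing time (a new reading comes with each control period).
- imaging.grab_frame(name): name is "side" or "top"; returns (picture, depth): 400x640x3 uint8, red, green, blue; 400x640 float32, mm along the optical axis (not along the pixel's ray), 0 where there is no reading.
- imaging.get_calibration(name): a dict with "fovy" (degrees; the focal length in pixels is half the picture's height over the tangent of half this angle, whatever the lens; pixels are square), "cx", "cy" (the principal point, pixels), "distortion" ([k1, k2, p1, p2, k3] as OpenCV has them; the pictures are not rectified), "origin" and "rotation" of the camera in the world. Camera axes: x right, y down, z forward; pixel columns grow to the right and rows downward; lengths in mm; the calibration is good to about 2 mm. A picture is of the moment at which its call begins. get_calibration takes no time and is no camera call.
- sign_off(): hands the job in; it is judged then, once.
The state is a dict: "time_s": time; "joint_positions": joint angles; "qd": joint speeds; "joint_efforts": joint torques, N m; "ee_pos": TCP position; "ee_rot": TCP orientation; "ft_force": force on the tool from outside, world axes, zero at the start; "wrist_torque": the same for the moment, N m; "opening": finger opening in mm; "grip_force": force on a finger pad.
Only numpy, scipy, OpenCV 4.12 (cv2) and the standard library are available. Lean on these libraries where they do the work, as an engineer would, in place of code of your own. Each camera call takes 0.05 s, during which the arm holds its last target. There are 200 camera calls.

## Working session

There is one attempt and no reset: what is moved stays moved. The work goes in short steps, Python scripts to look and compute and a tool call to move; the robot and the scene stay as the last step left them, time stands still between calls to the robot, and variables do not carry over. Pictures are saved under pics/ and viewed, at most 10 in all, crops included, and the job is handed in when it is done.

Besides the shell and the picture viewer there is one more tool, called after "Emit:" as a command line: name --argument value ..., lists and objects as JSON in quotes. play_rows: Moves the arm, as the interface text tells. Its arguments: {"type":"object","properties":{"steps":{"type":"array"},"newtons":{"type":"number"}},"required":["steps"]}

```bash
mkdir -p pics; cat > h.py <<'E'
import numpy as np, cv2
from rig import bot, imaging, sign_off
def K(n):
    c=imaging.get_calibration(n); f=200/np.tan(np.radians(c["fovy"])/2)
    return c,np.array([[f,0,c["cx"]],[0,f,c["cy"]],[0,0,1]]),np.array(c["distortion"],float)
def rays(n,px):
    c,k,d=K(n); p=cv2.undistortPoints(np.array(px,float).reshape(-1,1,2),k,d).reshape(-1,2)
    return np.array(c["origin"]),np.c_[p,np.ones(len(p))],np.array(c["rotation"])
def plane(n,px,z):
    o,r,R=rays(n,px); w=r@R.T; return o+w*((z-o[2])/w[:,2])[:,None]
def deep(n,px,depth):
    o,r,R=rays(n,px); d=np.array([depth[int(v),int(u)] for u,v in px]); return o+(r*d[:,None])@R.T
def cloud(n,depth):
    v,u=np.nonzero(depth>0); px=np.c_[u,v].astype(float); return px.astype(int),deep(n,px,depth)
def proj(n,P):
    c,k,d=K(n); R=np.array(c["rotation"]); q=(np.array(P,float)-c["origin"])@R
    return cv2.projectPoints(q,np.zeros(3),np.zeros(3),k,d)[0].reshape(-1,2)
E
python3 - <<'E'
from h import *
for n in("side","top"):
    p,d=imaging.grab_frame(n); cv2.imwrite(f"pics/{n}0.png",p[:,:,::-1]); np.save(n+"0.npy",d); np.save(n+"0p.npy",p)
    c=imaging.get_calibration(n); print(n,c["origin"],np.round(c["rotation"],3).tolist(),c["fovy"],(d>0).mean())
print(bot.state())
E
```

```text
side [ 448.57282917 1240.54067639  887.35031805] [[-0.999, -0.0, 0.043], [-0.036, 0.524, -0.851], [-0.022, -0.852, -0.524]] 47.72385002905306 0.99601171875
top [ 397.66303365  -33.7979572  1237.85661019] [[-0.019, -0.995, 0.095], [-1.0, 0.02, 0.002], [-0.004, -0.095, -0.995]] 56.49156058494126 0.99598828125
{'time_s': 0.1, 'joint_positions': array([ 1.12113144,  0.38412643,  0.01638896,  1.37109175, -0.0062707 ,
        1.38818488, -0.04649805]), 'qd': array([ 2.04935125e-03, -1.49885529e-03, -8.15477889e-05, -4.11148935e-04,
       -5.96415098e-04,  9.30886779e-04,  5.25973319e-04]), 'joint_efforts': array([ 3.10159383e-03, -6.29133296e+01,  8.47228579e-01, -3.72755098e+01,
        1.65645336e-02,  1.05368529e-02, -3.65205653e-05]), 'ee_pos': array([ 235.58766133, -578.39493561,  230.37687989]), 'ee_rot': array([[ 9.26112447e-01,  3.77246895e-01, -7.18310346e-04],
       [ 3.77247574e-01, -9.26111054e-01,  1.60715524e-03],
       [-5.89408267e-05, -1.75938731e-03, -9.99998451e-01]]), 'ft_force': array([-0.6924083 , -0.1249791 , -0.23191412]), 'wrist_torque': array([ 0.01044515, -0.0132593 , -0.00161485]), 'grip_force': 0.0, 'opening': 85.4072399966464}
```

View pics/side0.png

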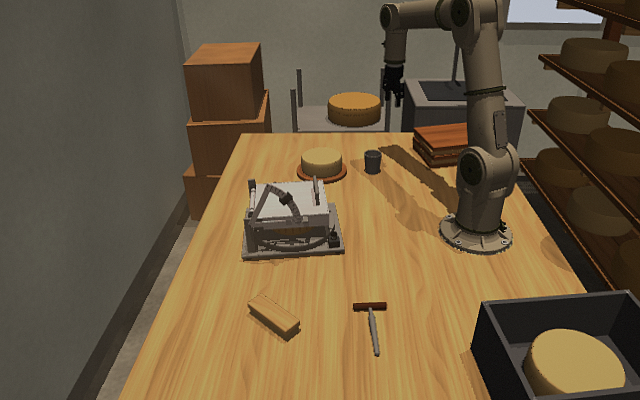

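View pics/top0.png

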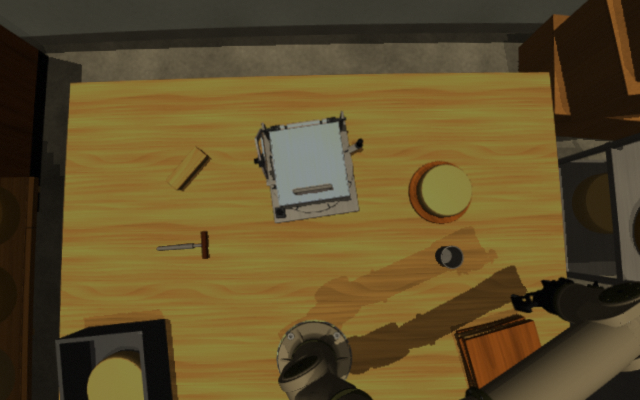

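The side view shows the stand at about (292,215), with the quadrant and clip near (285,198). The top view shows the hood tray centred near (312,163), its handle bar at (313,189), the knob at (358,145) and the clip at about (258,162). The spare cheese is at (442,192), the beaker at (450,257), the brush at (188,168) and the trier at (190,246).

```bash
python3 - <<'E'
from h import *
d=np.load("top0.npy"); px,P=cloud("top",d)
near=(abs(P[:,0]-600)<260)&(abs(P[:,1]+20)<200)
m=near&(abs(P[:,2]-136)<6)
print("z med",np.median(P[m,2]),m.sum())
r=cv2.minAreaRect(P[m,:2].astype(np.float32)); print("tray",r, cv2.boxPoints(r).tolist())
m=near&(abs(P[:,2]-182)<8); r=cv2.minAreaRect(P[m,:2].astype(np.float32)); print("bar",m.sum(),np.median(P[m,2]),P[m].mean(0),r)
# base plate z~22 extent
m=near&(abs(P[:,2]-22)<5); r=cv2.minAreaRect(P[m,:2].astype(np.float32)); print("base",r,m.sum())
# knob cluster
m=near&(px[:,0]>350)&(px[:,0]<368)&(px[:,1]>133)&(px[:,1]<156)&(P[:,2]>30)
for a,b in zip(px[m],P[m]): print(a,b.round(),end=";")
p=np.load("top0p.npy"); q=np.load("side0p.npy")
a=cv2.resize(p[105:230,240:380,::-1],None,fx=5.5,fy=4.6,interpolation=cv2.INTER_CUBIC)
cv2.imwrite("pics/topc.png",cv2.resize(p[110:230,240:380,::-1],None,fx=5,fy=5,interpolation=cv2.INTER_CUBIC))
cv2.imwrite("pics/sidec.png",cv2.resize(q[165:265,230:360,::-1],None,fx=6,fy=6,interpolation=cv2.INTER_CUBIC))
E
```

```text
z med 135.9652224319061 5500
tray ((620.626220703125, 4.971893310546875), (250.3167266845703, 264.4345397949219), 5.408608913421631) [[483.56256103515625, 124.8033447265625], [508.48760986328125, -138.45388793945312], [757.6898803710938, -114.85955810546875], [732.7648315429688, 148.39767456054688]]
bar 181 182.41339222926695 [540.15040052   2.15983316 182.23653374] ((583.6475219726562, 63.53955078125), (266.4480895996094, 88.33965301513672), 53.09591293334961)
base ((613.6319580078125, -0.266143798828125), (316.543701171875, 280.7662658691406), 7.328164577484131) 1253
[358 139] [ 691. -153.  102.];[359 139] [ 691. -157.  102.];[360 139] [ 692. -160.  100.];[361 139] [ 691. -163.  104.];[362 139] [ 690. -166.  104.];[358 140] [ 687. -153.  106.];[359 140] [ 688. -157.  101.];[360 140] [ 688. -160.  101.];[361 140] [ 688. -163.  102.];[362 140] [ 687. -166.  105.];[357 141] [ 698. -155.   52.];[358 141] [ 685. -153.  101.];[359 141] [ 684. -156.  106.];[360 141] [ 685. -160.   99.];[361 141] [ 685. -163.  100.];[362 141] [ 685. -166.  101.];[363 141] [ 685. -169.   99.];[356 142] [ 69
[... 1686 characters left out ...]
8.   50.];[359 147] [ 677. -161.   56.];[360 147] [ 678. -165.   51.];[361 147] [ 678. -168.   48.];[351 148] [ 676. -136.   47.];[352 148] [ 676. -139.   47.];[353 148] [ 675. -142.   49.];[354 148] [ 676. -145.   47.];[355 148] [ 676. -148.   48.];[356 148] [ 676. -152.   47.];[357 148] [ 676. -155.   45.];[358 148] [ 676. -158.   46.];[351 149] [ 673. -136.   44.];[352 149] [ 673. -139.   46.];[353 149] [ 673. -142.   46.];[354 149] [ 673. -146.   43.];[355 149] [ 673. -149.   45.];[356 149] [ 672. -152.   47.];[351 150] [ 670. -135.   46.];[352 150] [ 669. -139.   46.];[353 150] [ 670. -142.   43.];[354 150] [ 670. -145.   43.];[351 151] [ 666. -135.   46.];[352 151] [ 666. -139.   46.];
```

View pics/topc.png

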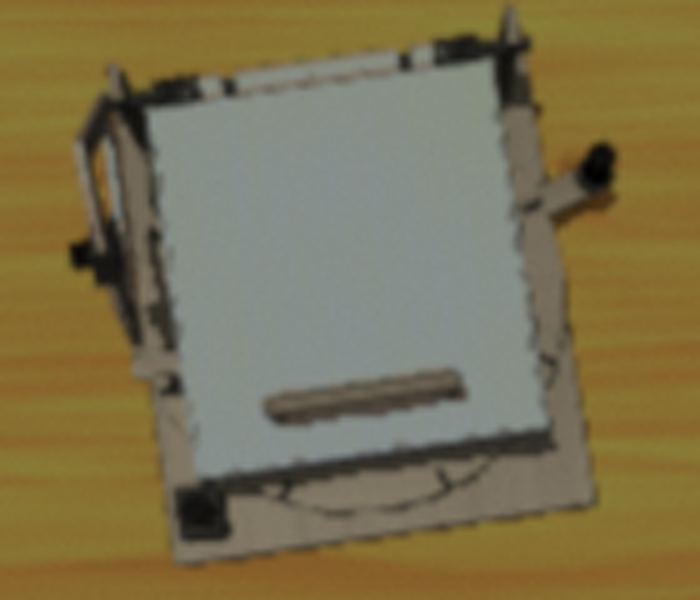

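View pics/sidec.png

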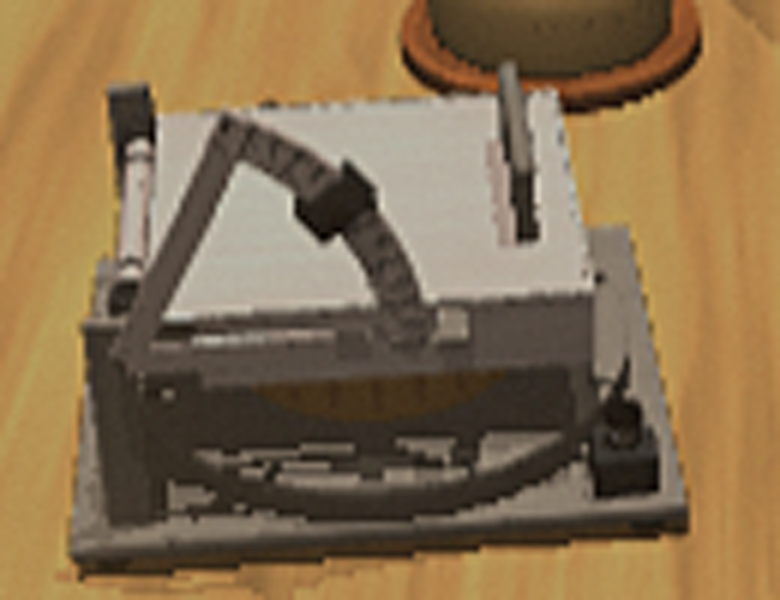

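The top crop shows a clean tray edge at a yaw of about +7.5°, the bar from (270,408) to (460,382), the knob top at (600,160) and the clip near (95,262). The side crop shows the clip on the rim at about (337,200), with its black thumb screw, and the pointer tongue at about (450,325).

```bash
cat >> h.py <<'E'
def fit_tray():
    p=np.load("top0p.npy").astype(int); d=np.load("top0.npy"); px,P=cloud("top",d)
    v=p[px[:,1],px[:,0]]
    m=(abs(P[:,2]-136)<7)&(v[:,2]>v[:,0]-5)&(v.sum(1)>330)&(abs(P[:,0]-620)<160)&(abs(P[:,1])<160)
    M=np.zeros((400,640),np.uint8); M[px[m,1],px[m,0]]=255
    M=cv2.morphologyEx(M,cv2.MORPH_CLOSE,np.ones((9,9)))
    c=max(cv2.findContours(M,0,2)[0],key=cv2.contourArea).reshape(-1,2)
    return plane("top",c,136)
E
python3 - <<'E'
from h import *
T=fit_tray(); r=cv2.minAreaRect(T[:,:2].astype(np.float32)); print("tray",r)
box=cv2.boxPoints(r); print(box)
d=np.load("top0.npy"); px,P=cloud("top",d)
m=(P[:,2]>170)&(P[:,2]<192)&(px[:,0]>288)&(px[:,0]<336)&(px[:,1]>180)&(px[:,1]<198)
B=P[m]; rb=cv2.minAreaRect(B[:,:2].astype(np.float32)); print("bar",m.sum(),B.mean(0),rb)
k=plane("top",[[360.2,141.7]],101)[0]; print("knob",k)
# side camera, bar depth
ds=np.load("side0.npy"); ps,Q=cloud("side",ds)
m=(Q[:,2]>172)&(ps[:,0]>308)&(ps[:,0]<322)&(ps[:,1]>172)&(ps[:,1]<206)
print("bar side",m.sum(),Q[m].mean(0),Q[m].min(0),Q[m].max(0))
yaw=np.radians(7.4)
for yaw in np.radians([6.5,7.5,8.5]):
    ex=np.array([np.cos(yaw),np.sin(yaw)]); ey=np.array([-ex[1],ex[0]])
    ax1=B.mean(0)[:2]+80*ex
    kk=k[:2]-178*(np.cos(np.radians(-70))*ex+np.sin(np.radians(-70))*ey)
    print(np.degrees(yaw),"axis from bar",ax1,"from knob",kk)
# index clip: dark pixels in side near (286,198)
q=np.load("side0p.npy").astype(int)
yaw=np.radians(7.5); ex=np.array([np.cos(yaw),np.sin(yaw),0]); ey=np.array([-ex[1],ex[0],0])
u,v=np.meshgrid(range(278,296),range(188,208)); dk=q[v,u].sum(2)<150
pts=np.c_[u[dk],v[dk]]; D=deep("side",pts,ds); print("clip",len(pts),pts.mean(0),np.median(D,0))
np.save("clip.npy",D)
E
```

```text
tray ((615.7689819335938, 13.972915649414062), (235.93795776367188, 236.3866729736328), 7.752355098724365)
[[ 482.9349    115.172966]
 [ 514.8215   -119.05321 ]
 [ 748.603     -87.227135]
 [ 716.7165    146.99904 ]]
bar 164 [530.50761002 -11.38956155 182.30832249] ((530.99072265625, -11.039634704589844), (11.920160293579102, 113.1967544555664), 7.4159255027771)
knob [ 682.80574263 -160.16902987  101.        ]
bar side 74 [528.22488983   1.78280756 181.01245429] [518.47696812 -62.56777009 172.56514304] [539.12119783  50.23930333 186.39890062]
6.5 axis from bar [609.99335847  -2.33330445] from knob [603.3825319  -0.8707135]
7.499999999999999 axis from bar [609.82319893  -0.94746617] from knob [600.61448948  -2.28110156]
8.5 axis from bar [6.09628879e+02 4.35191344e-01] from knob [597.87148331  -3.73958381]
clip 102 [285.74509804 198.90196078] [604.19601525 140.4493349  215.90650841]
```

Bar, knob and tray agree on a yaw of about 7.5° and an axis near (609,-1). The clip sits at about 0.66 rad. Next I move above the knob with the fingers tangential.

Emit:
play_rows --steps '[{"x":3.5,"y":3.3,"twist":0.12,"grip":5.5},{"x":3.5,"y":3.3,"twist":0.12},{"x":3.5,"y":3.3,"twist":0.12},{"x":3.5,"y":3.3,"twist":0.12},{"x":3.5,"y":3.3,"twist":0.12},{"x":3.5,"y":3.3,"twist":0.12},{"x":3.5,"y":3.3,"twist":0.12},{"x":3.5,"y":3.3,"twist":0.12},{"x":3.5,"y":3.3,"twist":0.12},{"x":3.5,"y":3.3,"twist":0.12},{"x":3.5,"y":3.3,"twist":0.12},{"x":3.5,"y":3.3,"twist":0.12}]'

```text
invalid input
```

Emit:
play_rows --steps '[{"grip":5.5,"x":3.5,"y":3.3,"z":0,"twist":0.12},{"grip":5.5,"x":3.5,"y":3.3,"z":0,"twist":0.12},{"grip":5.5,"x":3.5,"y":3.3,"z":0,"twist":0.12},{"grip":5.5,"x":3.5,"y":3.3,"z":0,"twist":0.12},{"grip":5.5,"x":3.5,"y":3.3,"z":0,"twist":0.12},{"grip":5.5,"x":3.5,"y":3.3,"z":0,"twist":0.12},{"grip":5.5,"x":3.5,"y":3.3,"z":0,"twist":0.12},{"grip":5.5,"x":3.5,"y":3.3,"z":0,"twist":0.12},{"grip":5.5,"x":3.5,"y":3.3,"z":0,"twist":0.12},{"grip":5.5,"x":3.5,"y":3.3,"z":0,"twist":0.12},{"grip":5.5,"x":3.5,"y":3.3,"z":0,"twist":0.12},{"grip":5.5,"x":3.5,"y":3.3,"z":0,"twist":0.12}]'

```text
time_s: 1.6
ee_pos: [656.6, -181.8, 230.7]
ee_rot: [[-0.257, 0.966, -0.001], [0.966, 0.257, 0.0], [0.0, -0.001, -1.0]]
ft_force: [0.4, 0.4, -0.1]
opening: 55.2
grip_force: 0.0
```

Emit:
play_rows --steps '[{"grip":5.5,"x":1.4,"y":1.05,"z":-2,"twist":0.085},{"grip":5.5,"x":1.4,"y":1.05,"z":-2,"twist":0.085},{"grip":5.5,"x":0,"y":0,"z":-3,"twist":0},{"grip":5.5,"x":0,"y":0,"z":-3,"twist":0},{"grip":5.5,"x":0,"y":0,"z":-1,"twist":0},{"grip":5.5,"x":0,"y":0,"z":0,"twist":0}]'

```text
time_s: 2.35
ee_pos: [683.4, -161.8, 120.8]
ee_rot: [[-0.413, 0.911, -0.001], [0.911, 0.413, 0.0], [0.001, -0.001, -1.0]]
ft_force: [0.1, -0.2, 0.4]
opening: 54.7
grip_force: 0.0
```

```bash
python3 - <<'E'
from h import *
s=bot.state(); print(s["ee_pos"],s["ft_force"])
c=[]
for n,(u,v) in (("top",(360,143)),("side",(270,180))):
    p,d=imaging.grab_frame(n); c.append(cv2.resize(p[v-50:v+50,u-65:u+65,::-1],(390*1,300),interpolation=cv2.INTER_CUBIC))
cv2.imwrite("pics/a.png",np.hstack(c))
E
```

```text
[ 683.41782923 -161.84493619  120.76049444] [ 0.09764292 -0.16414115  0.41488241]
```

View pics/a.png

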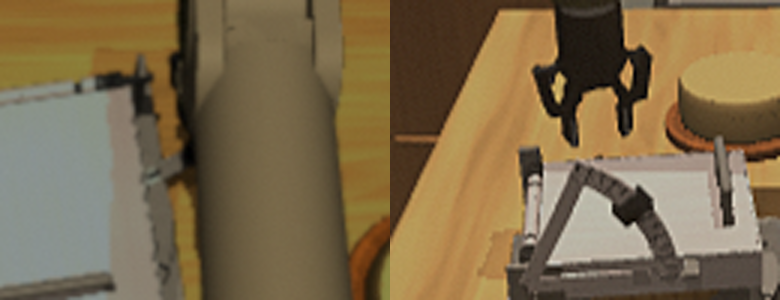

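The top camera is blocked by the arm. In the side view the open fingers hang clear behind the hood. Descend and close.

Emit:
play_rows --newtons 30 --steps '[{"grip":5.5,"x":0.1,"y":0.05,"z":-1.3,"twist":0},{"grip":5.5,"x":0,"y":0,"z":-1.3,"twist":0},{"grip":5.5,"x":0,"y":0,"z":-1.3,"twist":0},{"grip":5.5,"x":0,"y":0,"z":-1.2,"twist":0},{"grip":1,"x":0,"y":0,"z":0,"twist":0},{"grip":1,"x":0,"y":0,"z":0,"twist":0},{"grip":1,"x":0,"y":0,"z":0,"twist":0},{"grip":1,"x":0,"y":0,"z":0,"twist":0}]'

```text
time_s: 3.45
ee_pos: [685.3, -161.2, 70.8]
ee_rot: [[-0.413, 0.911, 0.001], [0.911, 0.413, 0.0], [-0.0, 0.001, -1.0]]
ft_force: [2.3, -0.2, -1.2]
opening: 17.1
grip_force: 29.8
```

```bash
python3 -c "
import numpy as np
a=np.radians(np.linspace(-64.8,-107.5,13));p=17.69*np.c_[np.cos(a),np.sin(a)];print(np.diff(p,axis=0).round(2),(p[-1]-p[0]).round(2))"
```

```text
[[-1.01 -0.44]
 [-1.03 -0.37]
 [-1.05 -0.31]
 [-1.07 -0.24]
 [-1.08 -0.18]
 [-1.09 -0.11]
 [-1.1  -0.04]
 [-1.1   0.03]
 [-1.09  0.1 ]
 [-1.09  0.16]
 [-1.07  0.23]
 [-1.06  0.3 ]] [-12.85  -0.86]
```

Emit:
play_rows --newtons 40 --steps '[{"grip":1,"x":-1.01,"y":-0.44,"z":0,"twist":-0.062},{"grip":1,"x":-1.03,"y":-0.37,"z":0,"twist":-0.062},{"grip":1,"x":-1.05,"y":-0.31,"z":0,"twist":-0.062},{"grip":1,"x":-1.07,"y":-0.24,"z":0,"twist":-0.062},{"grip":1,"x":-1.08,"y":-0.18,"z":0,"twist":-0.062},{"grip":1,"x":-1.09,"y":-0.11,"z":0,"twist":-0.062}]'

```text
time_s: 4.2
ee_pos: [623.1, -177.9, 70.8]
ee_rot: [[-0.053, 0.999, 0.004], [0.999, 0.053, -0.0], [-0.001, 0.004, -1.0]]
ft_force: [2.6, -0.0, -1.4]
opening: 16.6
grip_force: 40.4
```

Emit:
play_rows --steps '[{"grip":1,"x":-1.1,"y":-0.04,"z":0,"twist":-0.062},{"grip":1,"x":-1.1,"y":0.03,"z":0,"twist":-0.062},{"grip":1,"x":-1.09,"y":0.1,"z":0,"twist":-0.062},{"grip":1,"x":-1.09,"y":0.16,"z":0,"twist":-0.062},{"grip":1,"x":-1.07,"y":0.23,"z":0,"twist":-0.062},{"grip":1,"x":-1.06,"y":0.3,"z":0,"twist":-0.062},{"grip":1,"x":0,"y":0,"z":0,"twist":0},{"grip":1,"x":0,"y":0,"z":0,"twist":0}]'

```text
time_s: 5.2
ee_pos: [556.4, -170.7, 70.7]
ee_rot: [[0.312, 0.95, -0.0], [0.95, -0.312, -0.001], [-0.001, 0.0, -1.0]]
ft_force: [-3.6, -1.8, 3.1]
opening: 16.7
grip_force: 41.0
```

Emit:
play_rows --steps '[{"grip":5,"x":0,"y":0,"z":0,"twist":0},{"grip":5,"x":0,"y":0,"z":0,"twist":0},{"grip":5,"x":0,"y":0,"z":0,"twist":0},{"grip":5,"x":0,"y":0,"z":3,"twist":0},{"grip":5,"x":0,"y":0,"z":4,"twist":0},{"grip":5,"x":0,"y":0,"z":4,"twist":0},{"grip":5,"x":0,"y":0,"z":5,"twist":0.15},{"grip":5,"x":0,"y":0,"z":0,"twist":0.15},{"grip":5,"x":0,"y":0,"z":0,"twist":0.15},{"grip":5,"x":0,"y":0,"z":0,"twist":0}]'

```text
time_s: 6.45
ee_pos: [556.4, -169.9, 230.3]
ee_rot: [[-0.131, 0.991, 0.0], [0.991, 0.131, 0.0], [0.0, 0.0, -1.0]]
ft_force: [0.0, -0.4, 0.3]
opening: 50.0
grip_force: 0.0
```

```bash
python3 - <<'E'
from h import *
p,d=imaging.grab_frame("top"); cv2.imwrite("pics/b.png",cv2.resize(p[110:230,240:400,::-1],None,fx=4,fy=4,interpolation=cv2.INTER_CUBIC))
np.save("top1.npy",d)
E
```

```text
(no output)
```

View pics/b.png

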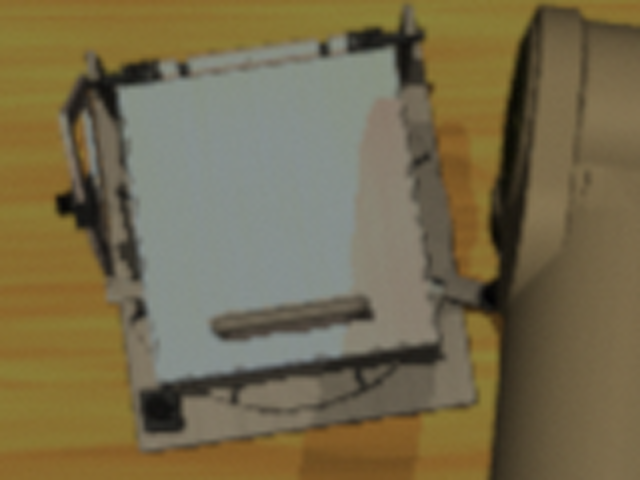

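The spoke now points to the front right, with the knob at about crop (490,295), so it has moved one station. The hood is still shut and the bar centre is at crop (292,315). Next I go to the bar.

Emit:
play_rows --newtons 60 --steps '[{"grip":5,"x":-0.65,"y":4,"z":0,"twist":0},{"grip":5,"x":-0.65,"y":4,"z":0,"twist":0},{"grip":5,"x":-0.65,"y":4,"z":0,"twist":0},{"grip":5,"x":-0.65,"y":3.9,"z":0,"twist":0},{"grip":5,"x":0,"y":0,"z":-2.5,"twist":0},{"grip":5,"x":0,"y":0,"z":-2.5,"twist":0},{"grip":5,"x":0,"y":0,"z":-2,"twist":0},{"grip":5,"x":0,"y":0,"z":0,"twist":0}]'

```text
time_s: 7.5
ee_pos: [529.3, -11.0, 158.8]
ee_rot: [[-0.129, 0.992, -0.003], [0.992, 0.129, 0.0], [0.001, -0.003, -1.0]]
ft_force: [0.4, 0.1, 0.8]
opening: 49.9
grip_force: 0.0
```

```bash
python3 - <<'E'
from h import *
p,d=imaging.grab_frame("side"); cv2.imwrite("pics/c.png",cv2.resize(p[130:265,230:360,::-1],None,fx=4.4,fy=4.4,interpolation=cv2.INTER_CUBIC))
np.save("side2.npy",d); print(plane("top",[[312.9,188.8]],184))
E
```

```text
[[527.61671085 -11.90129982 184.        ]]
```

View pics/c.png

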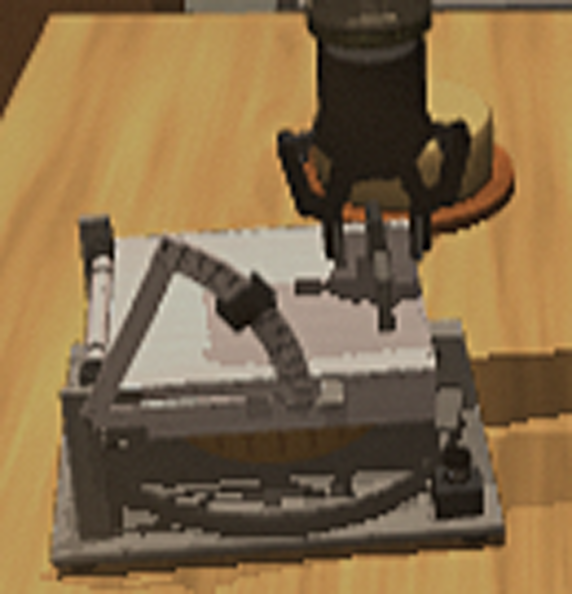

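The bar lies between the open fingers. Close.

Emit:
play_rows --newtons 60 --steps '[{"grip":0.4,"x":0,"y":0,"z":0.1,"twist":0},{"grip":0.4,"x":0,"y":0,"z":0,"twist":0},{"grip":0.4,"x":0,"y":0,"z":0,"twist":0},{"grip":0.4,"x":0,"y":0,"z":0,"twist":0}]'

```text
time_s: 8.05
ee_pos: [529.2, -11.2, 162.0]
ee_rot: [[-0.131, 0.991, -0.002], [0.991, 0.131, -0.001], [-0.0, -0.002, -1.0]]
ft_force: [-9.0, -0.7, 7.0]
opening: 10.1
grip_force: 58.5
```

```bash
python3 -c "
import numpy as np
a=.23+np.linspace(0,.56,13);r=21.05;s=-r*np.cos(a);z=r*np.sin(a)
print(np.c_[np.diff(s)*.9914,np.diff(s)*.1305,np.diff(z)].round(2))"
```

```text
[[0.24 0.03 0.95]
 [0.29 0.04 0.94]
 [0.33 0.04 0.92]
 [0.37 0.05 0.91]
 [0.41 0.05 0.89]
 [0.46 0.06 0.87]
 [0.5  0.07 0.85]
 [0.53 0.07 0.82]
 [0.57 0.08 0.8 ]
 [0.61 0.08 0.77]
 [0.64 0.08 0.74]
 [0.68 0.09 0.71]]
```

Emit:
play_rows --newtons 70 --steps '[{"grip":0.4,"x":0.14,"y":0.03,"z":0.95,"twist":0},{"grip":0.4,"x":0.29,"y":0.04,"z":0.94,"twist":0},{"grip":0.4,"x":0.33,"y":0.04,"z":0.92,"twist":0},{"grip":0.4,"x":0.37,"y":0.05,"z":0.91,"twist":0},{"grip":0.4,"x":0.41,"y":0.05,"z":0.89,"twist":0},{"grip":0.4,"x":0.46,"y":0.06,"z":0.87,"twist":0}]'

```text
time_s: 8.8
ee_pos: [548.6, -8.8, 215.9]
ee_rot: [[-0.131, 0.991, -0.005], [0.991, 0.131, -0.001], [-0.0, -0.005, -1.0]]
ft_force: [-9.4, -1.7, -5.0]
opening: 9.2
grip_force: 68.2
```

Emit:
play_rows --steps '[{"grip":0.4,"x":0.45,"y":0.07,"z":0.85,"twist":0},{"grip":0.4,"x":0.53,"y":0.07,"z":0.82,"twist":0},{"grip":0.4,"x":0.57,"y":0.08,"z":0.8,"twist":0},{"grip":0.4,"x":0.61,"y":0.08,"z":0.77,"twist":0},{"grip":0.4,"x":0.64,"y":0.08,"z":0.74,"twist":0},{"grip":0.4,"x":0.0,"y":0.0,"z":0,"twist":0}]'

```text
time_s: 9.55
ee_pos: [576.3, -5.2, 257.3]
ee_rot: [[-0.131, 0.991, -0.005], [0.991, 0.131, -0.002], [-0.001, -0.005, -1.0]]
ft_force: [-19.2, -4.0, 5.8]
opening: 9.2
grip_force: 69.3
```

```bash
python3 - <<'E'
from h import *
s=bot.state(); print(s["ee_pos"],s["ft_force"],s["opening"])
p,d=imaging.grab_frame("side"); cv2.imwrite("pics/d.png",cv2.resize(p[170:240,240:325,::-1],None,fx=8,fy=8,interpolation=cv2.INTER_CUBIC))
np.save("side3.npy",d);np.save("side3p.npy",p)
E
```

```text
[576.32330039  -5.22054485 257.31239986] [-19.19102325  -3.99470015   5.80779075] 9.158746928355567
```

View pics/d.png

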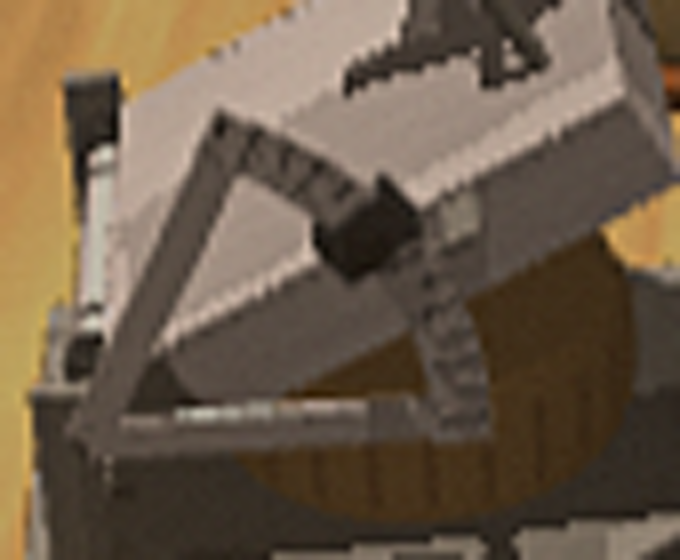

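The pointer tongue (beige) is at crop (460,215) and the clip with its screw at (365,230). A little more lift is needed. I'll measure both angles in the quadrant plane, using the shut pointer as zero.

```bash
cat >> h.py <<'E'
yw=np.radians(7.5); EX=np.array([np.cos(yw),np.sin(yw),0]); EY=np.array([-EX[1],EX[0],0]); AX=np.array([609.5,-1,0]); H=AX+125*EX+np.array([0,0,130])
def stand(P): q=P-H; return np.c_[q@EX,q@EY,q[:,2]]
def onq(px,y,n="side"):
    o,r,R=rays(n,px); w=r@R.T; t=(y-(o-H)@EY)/(w@EY); return stand(o+w*t[:,None])
def ang(s): return np.arctan2(s[:,2],-s[:,0]),np.hypot(s[:,0],s[:,2])
E
python3 - <<'E'
from h import *
for n,u0,v0,w in(("side0",298,213,15),("side3",290,190,13)):
    p=np.load(n+"p.npy").astype(int); d=np.load(n+".npy"); print(n)
    for v in range(v0,v0+13): print(v,[ (int(p[v,u].sum()//3), int(p[v,u,0]-p[v,u,2])) for u in range(u0,u0+w)])
    u,v=np.meshgrid(range(276,300),range(186,210)); dk=p[v,u].sum(2)<140
    px=np.c_[u[dk],v[dk]].astype(float); s=stand(deep("side",px,d)); g=(abs(s[:,1]-140)<25); 
    print("dark",g.sum(),px[g].mean(0),np.percentile(s[g,1],[5,25,50,75,95]).round())
    for y in(128,136,145):
        a,r=ang(onq(px[g],y)); print(y,"ang",a.mean().round(3),a.min().round(3),a.max().round(3),"r",r.min().round(),r.max().round())
    for y in (125,131,137): print(y,ang(onq([[305.3,219.3],[297.6,196.9],[251.2,223.7]],y)))
E
```

```text
side0
213 [(78, 21), (69, 19), (167, 24), (178, 24), (176, 27), (176, 26), (176, 27), (177, 26), (178, 28), (176, 29), (177, 25), (175, 26), (177, 25), (180, 25), (179, 24)]
214 [(60, 15), (53, 16), (145, 22), (189, 25), (186, 23), (147, 23), (147, 26), (147, 25), (145, 24), (146, 25), (147, 23), (160, 26), (147, 22), (135, 23), (137, 24)]
215 [(58, 16), (55, 16), (92, 20), (125, 21), (122, 18), (81, 15), (81, 17), (75, 16), (77, 18), (78, 17), (86, 16), (99, 20), (82, 18), (83, 19), (81, 19)]
216 [(75, 21), (64, 18), (68, 19), (69, 18), (64, 18), (110, 27), (99, 27), (99, 23), (98, 27), (72, 20), (65, 19), (68, 20), (68, 17), (63, 18), (73, 21)]
217 [(81, 21), (75, 20), (79, 20), (64, 17), (71, 17), (149, 21), (124, 33), (121, 30), (121, 31), (119, 22), (66, 17), (74, 19), (74, 19), (69, 19), (72, 18)]
218 [(57, 16), (61, 16), (59, 16), (70, 18), (70, 17), (132, 23), (120, 28), (120, 29), (122, 30), (114, 25), (67, 18), (75, 19), (73, 19), (73, 20), (75, 21)]
219 [(62, 16), (59, 15), (60, 18), (73, 20), (70, 19), (116, 28), (121, 28), (120, 29), (125, 29), (127, 30), (68, 16), (75, 
[... 3063 characters left out ...]
(53, 15), (48, 15), (58, 15), (63, 19), (67, 18), (67, 18), (80, 19), (74, 19)]
202 [(55, 15), (52, 14), (60, 18), (80, 20), (74, 20), (69, 19), (63, 18), (67, 20), (71, 18), (67, 19), (64, 18), (77, 19), (76, 19)]
dark 96 [285.8125     198.92708333] [134. 138. 141. 147. 153.]
128 ang 0.604 0.299 0.86 r 116.0 151.0
136 ang 0.633 0.335 0.879 r 119.0 154.0
145 ang 0.664 0.374 0.9 r 123.0 158.0
125 (array([-0.0116245 ,  0.4965663 , -1.19051572]), array([163.6040738 , 164.28335814,   4.26552671]))
131 (array([0.01310204, 0.51606065, 0.04155246]), array([163.38823842, 165.93466338,   2.22897778]))
137 (array([0.03787879, 0.53516372, 0.96516569]), array([163.27252732, 167.64777259,   5.04289903]))
```

```bash
python3 - <<'E'
from h import *
F=[imaging.grab_frame("side") for _ in range(12)]
p=np.mean([f[0].astype(float) for f in F],0); d=np.median([f[1] for f in F],0); np.save("avgp.npy",p); np.save("avgd.npy",d)
u,v=np.meshgrid(range(276,302),range(186,210)); px=np.c_[u.ravel(),v.ravel()].astype(float); s=stand(deep("side",px,d)); a,r=ang(s)
b=p[v,u].mean(2).ravel()
for vv in range(189,207):
    print(vv," ".join(f"{a[i]:.2f}/{r[i]:.0f}/{s[i,1]:.0f}" if b[i]<52 and abs(s[i,1]-142)<20 else "." for i in np.nonzero((px[:,1]==vv)&(px[:,0]>=278)&(px[:,0]<295))[0]))
g=(b>88)&(px[:,0]>=294)&(px[:,1]>=194)&(px[:,1]<=200)
print("tongue",g.sum(),px[g].mean(0),a[g].mean(),r[g].mean(),s[g,1].mean())
d0=np.load("side0.npy");P0=np.load("side0p.npy")
q=np.array([[u,v] for u in range(303,308) for v in range(217,221)],float); s0=stand(deep("side",q,d0)); print("tongue0",ang(s0)[0].mean(),ang(s0)[1].mean(),s0[:,1].mean())
s=bot.state(); print(s["ee_pos"],s["time_s"])
E
```

```text
189 . . . . . . . . . . . . . . . . .
190 . 0.88/145/134 . . . . . . . . . . . . . . .
191 . 0.86/142/135 . . . . . . . . . . . . . . .
192 . . . . . . . . . 0.72/153/131 . . . . . . .
193 . . . . . 0.78/145/136 . . . 0.72/152/136 0.70/153/134 . . . . . .
194 . . . . 0.77/140/136 . . . . 0.72/152/142 0.70/154/140 0.67/153/132 . . . . .
195 . . . . . . . . 0.72/148/141 0.70/150/142 0.69/152/142 0.68/154/142 0.64/153/132 . . . .
196 . . . . . . 0.73/141/141 0.71/143/140 0.70/145/141 0.68/147/140 0.67/149/140 0.66/152/141 0.65/154/142 0.62/154/135 . . .
197 . . . . . 0.73/137/141 0.71/139/141 0.70/141/142 0.68/143/140 0.67/145/141 0.65/147/141 0.64/149/141 0.63/151/140 0.62/153/140 0.57/153/131 . .
198 . 0.73/122/130 0.72/124/130 . 0.72/132/140 0.71/135/141 0.70/138/144 0.70/141/147 0.68/143/146 0.67/145/146 0.63/145/140 0.62/147/140 0.61/149/140 0.60/152/141 0.59/154/140 . .
199 . . 0.74/126/140 0.72/128/141 0.70/130/140 0.70/134/145 0.70/138/150 0.70/141/152 0.68/143/152 0.66/144/150 0.63/144/145 0.61/145/141 0.59/147/140 0.59/150/142 0.56/151/137 . .
200 . 0.73/122/140 0.71/123/139 0
[... 210 characters left out ...]
0.66/136/152 0.65/138/152 0.63/140/152 0.63/143/153 0.55/140/136 . . . . .
202 . . . 0.66/121/141 0.65/124/142 0.64/126/142 0.66/132/153 0.65/134/153 0.63/137/153 0.62/139/152 0.61/141/153 0.53/137/135 . 0.51/142/136 . . .
203 . . . . 0.63/121/141 0.61/123/141 0.64/130/152 0.63/132/153 0.61/134/153 0.60/136/152 0.53/134/138 0.51/136/137 . . . . .
204 . . . . . 0.59/121/140 0.57/123/139 . . . . . . . . 0.45/144/137 .
205 . . . . . . . . . . . . . . . 0.42/142/135 .
206 . . . . . . . . . . . . . . . . .
tongue 25 [296.76 196.68] 0.5056667583897264 162.37126892128273 124.01993572045355
tongue0 0.07938848719237153 192.8517593049342 182.32890465972224
[576.00648968  -5.25678615 256.97964752] 10.2
```

The clip body is symmetric about 0.648 rad and the pointer is at about 0.505, confirmed by the arm pose (0.50–0.52). I raise by about 0.14 rad, easing the inward push slightly.

Emit:
play_rows --steps '[{"grip":0.4,"x":0.45,"y":0.06,"z":0.58,"twist":0},{"grip":0.4,"x":0.5,"y":0.07,"z":0.56,"twist":0},{"grip":0.4,"x":0.52,"y":0.07,"z":0.52,"twist":0},{"grip":0.4,"x":0.54,"y":0.07,"z":0.5,"twist":0},{"grip":0.4,"x":0,"y":0,"z":0,"twist":0},{"grip":0.4,"x":0,"y":0,"z":0,"twist":0}]'

```text
time_s: 10.95
ee_pos: [596.7, -2.6, 278.3]
ee_rot: [[-0.131, 0.991, -0.004], [0.991, 0.131, -0.001], [-0.001, -0.004, -1.0]]
ft_force: [-12.7, -3.2, 2.3]
opening: 9.0
grip_force: 69.1
```

```bash
python3 - <<'E'
from h import *
F=[imaging.grab_frame("side") for _ in range(8)]
p=np.mean([f[0].astype(float) for f in F],0); d=np.median([f[1] for f in F],0); np.save("avgp2.npy",p)
cv2.imwrite("pics/e.png",cv2.resize(p[165:215,265:325,::-1].astype(np.uint8),None,fx=11,fy=11,interpolation=cv2.INTER_CUBIC))
s=bot.state(); print(s["ee_pos"],s["time_s"],s["ft_force"])
u,v=np.meshgrid(range(284,302),range(182,200)); px=np.c_[u.ravel(),v.ravel()].astype(float); q=stand(deep("side",px,d)); a,r=ang(q)
b=p[v,u].mean(2).ravel()
for vv in range(184,199): print(vv," ".join(f"{b[i]:.0f}:{a[i]:.2f}/{r[i]:.0f}/{q[i,1]:.0f}" if 116<q[i,1]<160 and r[i]>140 else "." for i in np.nonzero(px[:,1]==vv)[0]))
E
```

```text
[596.66408212  -2.6180759  278.22719159] 11.35 [-12.86661053  -2.46429254   1.83105234]
184 . . . . . . . . . . . . . . . . . .
185 . . . . . . . . . . . . . . . . . .
186 . . . . . . . . . . . . . . . . . .
187 . . . . . . . . . . . . . . . . . .
188 . . . . . . . . . . . . . . . . . .
189 . . . . . . . . . . 121:0.64/169/117 . . . . . . .
190 . . . . . . . . 106:0.65/163/117 108:0.64/165/119 123:0.64/169/123 63:0.62/170/119 . . . . . .
191 162:0.77/149/130 . . 117:0.72/153/126 . . . 105:0.65/159/119 104:0.64/162/121 105:0.65/166/127 125:0.64/169/129 65:0.62/170/125 . . . . . .
192 111:0.77/149/135 148:0.75/149/133 121:0.72/149/127 45:0.72/152/130 39:0.70/154/129 . . 128:0.64/158/122 104:0.64/161/125 105:0.64/165/131 131:0.64/169/135 96:0.63/170/132 . . . . . .
193 75:0.76/146/135 101:0.74/148/135 85:0.73/150/135 41:0.72/153/138 30:0.70/154/134 46:0.68/154/131 . 142:0.65/158/129 106:0.65/162/134 120:0.65/165/138 80:0.64/167/137 83:0.62/169/136 . . . . . .
194 81:0.74/144/135 81:0.73/146/135 79:0.72/149/138 42:0.72/152/140 35:0.70/153/140 33:0.67/153/134 53:0.64/154/129 125:0.65/158/135 97:0.64/160/136 81:0.63/163/138 45:0.62/165/137 . . . . . . .
195 69:0.73/142/137 55:0.72/145/138 46:0.72/148/143 30:0.70/149/140 33:0.69/152/141 35:0.68/154/142 66:0.64/153/132 87:0.64/157/137 64:0.63/159/138 . . . . . . . . .
196 45:0.72/141/140 30:0.71/142/139 29:0.69/145/140 29:0.68/147/140 29:0.68/150/142 31:0.66/151/140 53:0.64/153/139 45:0.62/155/137 36:0.58/154/129 . . . . . . . . .
197 . 31:0.69/141/140 31:0.68/143/141 32:0.67/145/140 31:0.65/147/140 29:0.65/150/142 29:0.63/151/140 33:0.61/153/140 38:0.58/153/133 . . . . . . . . .
198 . 29:0.70/141/146 31:0.68/143/146 29:0.66/144/144 31:0.64/145/140 32:0.63/148/142 29:0.62/150/142 29:0.60/152/141 36:0.59/154/141 . . . . . . . . .
```

View pics/e.png

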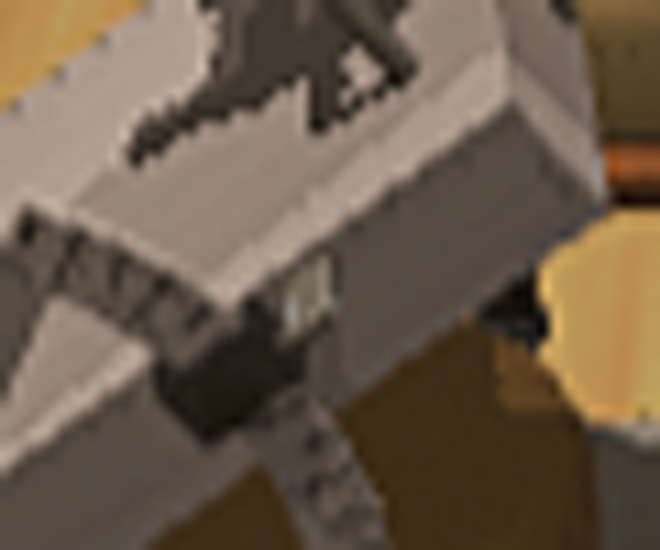

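The tongue is now beside the clip's outer edge at crop (310,290), level with the clip's middle (about (270,345)) to within a few hundredths. I'll compare the tongue's top face with its shut position to remove any offset.

```bash
python3 - <<'E'
from h import *
d=np.load("side0.npy");p=np.load("side0p.npy").mean(2)
for v in range(215,224):
    q=np.array([[u,v] for u in range(301,310)],float); s=stand(deep("side",q,d)); a,r=ang(s)
    print(v," ".join(f"{p[v,int(q[i,0])]:.0f}:{a[i]:.2f}/{r[i]:.0f}/{s[i,1]:.0f}" for i in range(9)))
E
```

```text
215 126:0.02/152/108 123:0.03/155/110 81:0.01/158/107 81:0.03/161/111 76:0.02/164/110 78:0.02/167/110 79:0.01/170/108 86:0.01/173/107 99:-0.01/176/103
216 70:0.00/152/109 64:-0.01/155/107 111:0.01/158/113 100:0.01/161/111 99:-0.01/164/108 98:0.01/167/112 72:0.00/170/111 65:-0.01/173/108 68:-0.02/176/105
217 64:-0.02/152/109 71:-0.03/155/108 149:0.01/157/117 124:0.01/160/117 122:0.00/163/116 122:1.41/767/1252 120:-0.01/169/115 67:-0.03/173/108 74:-0.02/176/110
218 70:-0.04/151/111 70:-0.06/155/106 132:0.03/157/127 120:0.01/160/123 121:0.01/163/124 123:-0.00/166/121 115:0.01/169/124 67:-0.05/173/109 75:-0.06/176/107
219 73:-0.07/152/109 71:-0.06/154/112 116:0.01/157/128 121:0.02/160/130 121:0.02/163/130 125:-0.01/166/123 128:0.01/169/129 68:-0.06/173/112 76:1.41/767/1252
220 73:-0.10/152/108 100:-0.01/153/128 121:0.01/156/133 127:0.01/159/134 126:0.01/162/134 126:0.01/165/133 142:0.02/168/138 70:-0.09/173/110 77:-0.10/176/106
221 77:-0.10/152/112 111:0.01/153/137 93:-0.01/156/134 91:0.02/159/141 88:0.01/162/138 89:-0.00/165/137 91:0.00/168/138 62:-0.11/173/109 73:-0.10/176/111
222 77:-0.02/150/137 77:-0.00/153/140 59:-0.15/159/106 54:-0.03/159/135 51:-0.15/165/107 48:-0.16/168/102 52:-0.14/171/108 61:-0.11/173/115 74:-0.13/176/111
223 78:-0.05/150/136 71:-0.16/155/111 59:-0.17/159/108 63:-0.16/162/108 59:-0.17/165/107 62:-0.16/168/108 63:-0.17/171/106 66:-0.17/174/106 77:-0.14/177/112
```

Emit:
play_rows --steps '[{"grip":0.4,"x":0.08,"y":0.01,"z":0.07,"twist":0},{"grip":0.4,"x":0.07,"y":0.01,"z":0.07,"twist":0},{"grip":0.4,"x":0,"y":0,"z":0,"twist":0},{"grip":0.4,"x":0,"y":0,"z":0,"twist":0},{"grip":0.4,"x":0,"y":0,"z":0,"twist":0},{"grip":0.4,"x":0,"y":0,"z":0,"twist":0}]'

```text
time_s: 12.1
ee_pos: [598.0, -2.5, 279.4]
ee_rot: [[-0.131, 0.991, -0.005], [0.991, 0.131, -0.001], [-0.001, -0.005, -1.0]]
ft_force: [-12.3, -2.4, 1.7]
opening: 8.9
grip_force: 69.0
```

```bash
python3 - <<'E'
from h import *
F=[imaging.grab_frame("side") for _ in range(16)]
p=np.mean([f[0].astype(float) for f in F],0).mean(2); d=np.median([f[1] for f in F],0)
s=bot.state(); print(s["ee_pos"],s["time_s"],s["ft_force"],np.abs(s["qd"]).max())
u,v=np.meshgrid(range(274,304),range(180,212)); px=np.c_[u.ravel(),v.ravel()].astype(float); q=stand(deep("side",px,d)); a,r=ang(q); b=p[v,u].ravel()
t=(b>95)&(r>156)&(r<171)&(q[:,1]>117)&(q[:,1]<136)&(abs(a-.65)<.05); print("tongue top",t.sum(),np.median(a[t]),a[t].mean())
f=(b<50)&(abs(q[:,1]-140.5)<2)&(r>118)&(r<156)&(abs(a-.65)<.12)
R=cv2.minAreaRect(np.c_[-q[f,0],q[f,2]].astype(np.float32)); print("clip face",f.sum(),R,np.arctan2(R[0][1],R[0][0]))
e=(b<50)&(q[:,1]>150)&(q[:,1]<156); c=cv2.minEnclosingCircle(np.c_[-q[e,0],q[e,2]].astype(np.float32)); print("screw",e.sum(),c,np.arctan2(c[0][1],c[0][0]))
E
```

```text
[598.01592046  -2.47161415 279.39384371] 12.9 [-12.6368742   -2.55244603   1.25791052] 0.0015815592618942764
tongue top 14 0.6531541785897543 0.652707698032547
clip face 50 ((109.01444244384766, 83.69458770751953), (32.461849212646484, 21.401317596435547), 35.59503936767578) 0.6547574460053712
screw 22 ((109.14412689208984, 83.05838012695312), 7.442434787750244) 0.6505022751789458
```

Emit:
play_rows --steps '[{"grip":0.4,"x":0.14,"y":0.02,"z":0.13,"twist":0},{"grip":0.4,"x":0,"y":0,"z":0,"twist":0},{"grip":0.4,"x":0,"y":0,"z":0,"twist":0},{"grip":0.4,"x":0,"y":0,"z":0,"twist":0},{"grip":0.4,"x":0,"y":0,"z":0,"twist":0},{"grip":0.4,"x":0,"y":0,"z":0,"twist":0},{"grip":0.4,"x":0,"y":0,"z":0,"twist":0},{"grip":0.4,"x":0,"y":0,"z":0,"twist":0}]'

```text
time_s: 13.9
ee_pos: [599.4, -2.3, 280.6]
ee_rot: [[-0.131, 0.991, -0.005], [0.991, 0.131, -0.001], [-0.001, -0.005, -1.0]]
ft_force: [-12.4, -2.8, 1.2]
opening: 9.2
grip_force: 68.9
```

```bash
python3 - <<'E'
from h import *
F=[imaging.grab_frame("side") for _ in range(12)]
p=np.mean([f[0].astype(float) for f in F],0).mean(2); d=np.median([f[1] for f in F],0)
s=bot.state(); print(s["ee_pos"],s["time_s"],s["ft_force"],np.abs(s["qd"]).max())
u,v=np.meshgrid(range(274,304),range(180,212)); px=np.c_[u.ravel(),v.ravel()].astype(float); q=stand(deep("side",px,d)); a,r=ang(q); b=p[v,u].ravel()
t=(b>95)&(r>156)&(r<171)&(q[:,1]>117)&(q[:,1]<136)&(abs(a-.65)<.05); a0=np.median(a[t])-.010; print("pointer",t.sum(),a0)
# knob from top: still at its stop?
P,D=imaging.grab_frame("top"); x,c=cloud("top",D); g=(abs(c[:,2]-98)<7)&(abs(c[:,0]-556)<35)&(abs(c[:,1]+170)<25); print("knob",g.sum(),c[g].mean(0) if g.any() else None)
if abs(a0-.652)<.008: print("sign_off",sign_off())
E
```

```text
[599.43397479  -2.28731138 280.6029722 ] 14.5 [-13.07253493  -3.16390742   0.33280522] 0.002181049583432505
pointer 11 0.6546575898541641
knob 28 [ 558.0812846  -170.29995145   99.76663184]
the job is handed in; nothing more can be done
sign_off None
```

I turned the table one station clockwise and am holding the hood still at the index clip (pointer measured at 0.655 rad, clip at about 0.652), and I handed the job in at 14.5 s. I have no verdict back.

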